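# Load the moulding cradle and lock it with the keeper rod

### The job

Load the cradle: take the long L-shaped timber moulding and nest it fully into the cradle's steel angle, flat leg down on the flat leg and upright leg flush against the steel upright. Then lift the handled keeper rod out of its rest and thread it through the holes of both cheeks, entering through the cheek on the robot's right, until its handle is up against that cheek. Leave everything else on the bench where it is.

Things in the scene. Friction and masses are not known exactly. Their poses are not given: they have to be found in the camera images.
- cradle: fixed timber cradle (mm). Plinth 90 (x) x 150 (y) x 50 high; origin: centre of its underside; z up, +y along its length roughly to the robot's left, +x away from the robot. On each end stands a cheek 80 wide (x), 15 thick (y), top at z = 96, outer faces at y = -75 and +75, 120 clear between them, each with a round 15 hole on one common axis parallel to y
- nest (a point): inner corner of the 4 mm steel angle fixed between the cheeks, midway along it, on top of its flat leg (cradle x = +22, y = 0, z = 54 mm); axes as the cradle's. The flat leg reaches 62 mm to -x from here, the upright leg rises 20 mm above here on the +x side; 120 mm long
- hole_in (a point): centre of the hole in the outer face of the cheek on the robot's right (cradle x = -10, y = -75, z = 78 mm); axes as the cradle's. The rod enters here, towards cradle +y
- hole_out (a point): centre of the hole in the outer face of the other cheek (cradle x = -10, y = +75, z = 78 mm); axes as the cradle's
- moulding: loose L-shaped timber, 100 mm long (y), legs 10 thick, 0.05-0.1 kg, standing on its flat leg, z up. Origin: middle of its outer corner edge, underside. Flat leg x 0 to -45, upright leg z 0 to 60 (x 0 to -10). Nested, its origin is at point nest, axes parallel; 10 of play to each cheek; its top 40 stands free above the steel
- rest: fixed timber rod rest (mm), base 60 (x) x 120 (y) x 12, with two posts at y = -40 and +40, 44 wide, 12 thick, 50 high, whose open 18 wide slots carry the rod's axis 42 above the bench. Origin: centre of its underside
- rod: loose keeper rod lying level in the rest (mm): aluminium shank 12 dia, 170 long, last 12 tapered to 6; square wooden handle 22 x 22 x 50; 0.06-0.11 kg, balance point about 55 along the shank. Origin: on the axis at the shoulder between handle and shank; tip at y = +170, handle y 0 to -50. In the rest the origin is 65 to -y of the rest's origin
- rod_tip (a point): centre of the rod's tapered tip (sizes in mm)
- rod_handle (a point): centre of the rod's handle, 25 behind the shoulder (sizes in mm)
- glue: loose white glue bottle with a blue cap, 56 dia, 160 tall, full (0.35 kg); bystander; origin at the centre of its underside (sizes in mm)
- tape: loose black tape measure, 65 x 70 x 34, steel lip on one side; bystander; origin at the centre of its underside (sizes in mm)
- offcut: loose timber block 110 x 45 x 20; bystander; origin at the centre of its underside (sizes in mm)
- batten: loose plain square timber batten 140 x 12 x 12 (no handle: not the rod), its length along its x; bystander; origin at the centre of its underside (sizes in mm)
- short_ell: loose short L offcut, only 45 long and 40 tall (not the moulding to use); origin and axes as on the moulding; bystander (sizes in mm)
- screwdriver: loose screwdriver lying flat, 200 long along its x, up to about 30 thick; bystander; origin at the centre of its underside (sizes in mm)
- jar: loose clear jar with a steel lid, 60 dia, 85 tall; bystander; origin at the centre of its underside (sizes in mm)
- drill: loose cordless drill standing on its battery (115 x 75), about 206 tall, 1.4 kg; bystander; origin at the centre of its underside (sizes in mm)
Not all that is in view belongs to the job. Of the things that look like the rod, the smaller one is meant.

How it is judged:
By the outcome, as a careful person would: the job done as asked, in the order asked, and still so for the second after the job is handed in, with the robot touching nothing.
It also fails if it takes over 69 s, if anything falls off the work surface, if the arm or the gripper's body presses on something with over 40 N, if the wrist force passes 120 N, or if a joint passes its speed limit or range.

### The arm

A 7-joint arm with a two-finger parallel gripper is mounted at the origin on the work surface. World frame = base frame: x ahead of the robot, y to its left, z up, the work surface at z = 0. Lengths are in m, angles in rad, forces in N, time in s.
With the tool pointing down it reaches from about 0.35 to 0.9 m from the base axis. Payload 8.1 kg.
Tool frame: the origin (TCP) lies midway between the tips of the shut fingers; the grasp point (between the pads) lies 19 mm behind it (arm.hold_point_z is the z of the grasp point in the tool frame, in m); z points along the fingers, y is the line along which they close (so a half turn about z gives the same grasp; the last joint's range is limited). The gripper opens to 92 mm and grips with 3 to 60 N. Pads are 19 mm wide; open, the fingers measure 130 mm over their backs; the gripper's body (75 mm by 190 mm) begins 47 mm behind the grasp point.
Start: joints at [1.144, 0.434, 0.025, 1.573, -0.012, 1.134, -0.075], TCP at [0.199, -0.593, 0.227] pointing down, gripper open.
Joint ranges: [-2.62, 2.62], [-0.44, 2.09], [-1.27, 1.32], [0.08, 2.57], [-1.32, 4.46], [0.12, 2], [-2.74, 2.74]. Speed limits (rad/s): [2.22, 2.22, 3.01, 3.01, 3.14, 3.14, 3.14].

### API

Orientations are given as a rotation vector (axis times angle).
In Python, from cell import arm, get_image, camera_params, job gives the robot as it stands.
- The arm moves only by the tool send_rows, never from a script. Its argument "deltas" is a list of rows, each a list of 3 entries, a list of its own where there are three numbers: the shift along the world's x, y, z in m, then the turn, a rotation vector about the world's x, y, z in rad, then the finger opening in m, from 0 to 0.0918. In form: [[[tx, ty, tz], [ax, ay, az], gripper], ...]. A call has exactly 10 rows; each row shifts and turns the commanded pose from where the row before left it; what a row does not reach is not made up. A row lasts 1/10 s, in which the tool goes at most 50 mm and 8.59 degrees, less where a joint would pass 70% of its speed; a pose out of reach is approached as far as the arm can. A call with a gripper value outside its range is refused whole. The fingers move at their own pace and stop on an object; "force" is the grip in N (left out, the last holds). Time passes only in rows, so rows that do not move let the fingers close, or fill a call up. It gives the time, the measured TCP pose, the force and the opening at its end, in the units of the state.
- arm.observe(): the state, without advancing time (a new reading comes with each control period).
- get_image(name): name is "scene" or "top" or "wrist"; returns the picture (400x640x3 uint8, red, green, blue); there is no depth.
- camera_params(name): a dict with "fov_y" (degrees; the focal length in pixels is half the picture's height over the tangent of half this angle, whatever the lens; pixels are square), "cx", "cy" (the principal point, pixels), "rvec" (rotation vector, rad) and "tvec" (3), from world to camera coordinates, as OpenCV has them. Camera axes: x right, y down, z forward; pixel columns grow to the right and rows downward; lengths in m; the calibration is good to about 2 mm. A picture is of the moment at which its call begins: read the wrist's pose just before it. camera_params takes no time and is no camera call; for the wrist camera it gives the pose at the moment of the call.
- job.sign_off(): hands the job in, once; it reports no verdict.
The state is a dict: "clock": time; "joints": joint angles; "dq": joint speeds; "joint_efforts": joint torques, N m; "position": TCP position; "ee_rot": TCP orientation; "force": force on the tool from outside, world axes, zero at the start; "ft_torque": the same for the moment, N m; "width": opening from 0.0 (shut) to 1.0 (fully open).
Only numpy, scipy, OpenCV 4.12 (cv2) and the standard library are available. Lean on these libraries where they do the work, as an engineer would, in place of code of your own. Each camera call takes 0.05 s, during which the arm holds its last target. There are 200 camera calls.

## Working session

There is one attempt and no reset: what is moved stays moved. The work goes in short steps, Python scripts to look and compute and a tool call to move; the robot and the scene stay as the last step left them, time stands still between calls to the robot, and variables do not carry over. Pictures are saved under pics/ and viewed, on a budget of 10 in all, crops included, one or two more only if the job needs it, and the job is handed in when it is done.

Besides the shell and the picture viewer there is one more tool, called after "Call:" in YAML: its name, and indented under it one key for each argument. send_rows: Moves the arm, as the interface text tells. Its arguments: {"type":"object","properties":{"deltas":{"type":"array","items":{"type":"array"}},"force":{"type":"number"}},"required":["deltas"]}

```bash
mkdir -p pics
cat > h.py <<'E'
import numpy as np, cv2
from cell import arm, get_image, camera_params, job
def K(n):
    p=camera_params(n); f=200/np.tan(np.radians(p['fov_y'])/2)
    R=cv2.Rodrigues(np.array(p['rvec'],float))[0]; t=np.array(p['tvec'],float).ravel()
    return f,p['cx'],p['cy'],R,t
def ray(n,u,v,k=None):
    f,cx,cy,R,t=k or K(n); d=R.T@np.array([(u-cx)/f,(v-cy)/f,1]); return -R.T@t,d
def plane(n,u,v,z,k=None):
    o,d=ray(n,u,v,k); return o+d*(z-o[2])/d[2]
def proj(n,P,k=None):
    f,cx,cy,R,t=k or K(n); q=(R@np.atleast_2d(P).T).T+t; return np.c_[f*q[:,0]/q[:,2]+cx,f*q[:,1]/q[:,2]+cy]
def snap(n,name):
    im=get_image(n); cv2.imwrite('pics/'+name,im[:,:,::-1]); return im
E
python3 - <<'E'
from h import *
print(arm.observe(), arm.hold_point_z)
for n in ['scene','top','wrist']:
    snap(n,n+'0.png'); print(n,camera_params(n), 'pos',-K(n)[3].T@K(n)[4])
E
```

```text
{'clock': 0.0, 'joints': array([ 1.1444352 ,  0.4352025 ,  0.02500535,  1.57408454, -0.0115825 ,
        1.13397351, -0.07509081]), 'dq': array([-5.70485496e-05,  3.29287353e-04,  7.58274650e-04,  2.76709572e-04,
       -8.91008563e-04, -5.09195557e-04,  4.60898809e-04]), 'joint_efforts': array([ 8.75442420e-04, -6.67851591e+01,  9.85650681e-01, -3.14457572e+01,
       -6.04482251e-02,  4.28532623e-02,  1.49222215e-04]), 'position': array([ 0.19860015, -0.5920855 ,  0.22596292]), 'ee_rot': array([-3.09909206e+00, -5.05980295e-01,  6.43141247e-04]), 'force': array([ 0.30228284, -0.38778929, -0.70371574]), 'ft_torque': array([ 0.0479936 , -0.01258263, -0.00877682]), 'width': 1.0014885163292726} -0.0188
scene {'fov_y': 57.34433477212832, 'cx': 322.7984942863153, 'cy': 194.83728543594324, 'rvec': array([ 2.18579722,  1.46049036, -0.43991734]), 'tvec': array([-0.22386098, -0.30132867,  1.35956943])} pos [ 1.00740707 -0.16886231  0.97260385]
top {'fov_y': 47.54854975223445, 'cx': 311.02522836955615, 'cy': 196.68111939706975, 'rvec': array([ 2.21847636, -2.1603754 ,  0.05101549]), 'tvec': array([0.03898772, 0.45976138, 1.48658658])} pos [0.37658308 0.03774378 1.5098347 ]
wrist {'fov_y': 61.86634072988841, 'cx': 316.90241712663925, 'cy': 204.14026533613145, 'rvec': array([-2.35014534,  1.68988125,  0.24995149]), 'tvec': array([-0.62324046, -0.03640648,  0.39108252])} pos [ 0.27216762 -0.56652185  0.38428821]
```

View pics/top0.png

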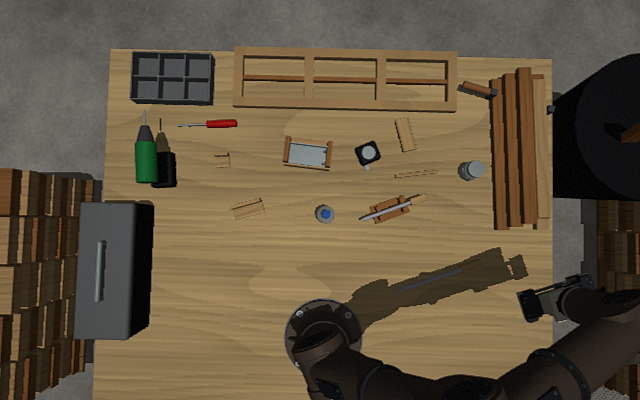

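View pics/scene0.png

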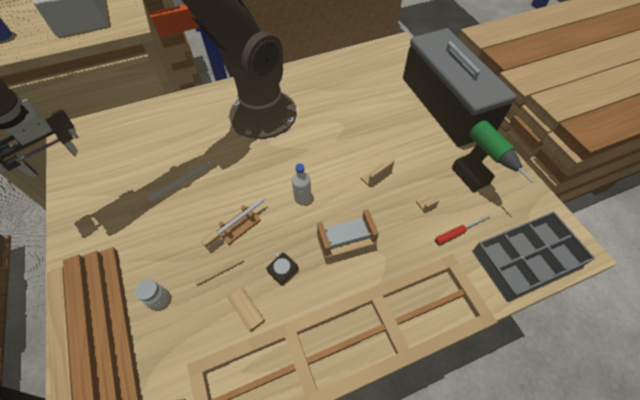

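The top view shows the cradle at about (308,153), the moulding at (248,208), the rest and rod at (390,209) with the handle at (418,199), the short ell at (223,160) and the glue at (324,213). The scene view agrees. Next I zoom in to pick exact features.

Run:
```python
import cv2
a=cv2.imread('pics/top0.png')[125:230,220:435]
b=cv2.imread('pics/scene0.png')[155:265,195:405]
cv2.imwrite('pics/z1.png',cv2.resize(a,(800,391),interpolation=cv2.INTER_CUBIC))
from h import *
for n,u,v,z in [('cradle',308,153,.05),('mould',248,208,.06),('handle',418,199,.042),('tip',360,218,.042),('glue',324,213,.16)]: print(n,plane('top',u,v,z).round(3))
```

```text
cradle [0.598 0.064 0.05 ]
mould [0.414 0.251 0.06 ]
handle [ 0.459 -0.295  0.042]
tip [ 0.392 -0.109  0.042]
glue [0.403 0.01  0.16 ]
```

View pics/z1.png

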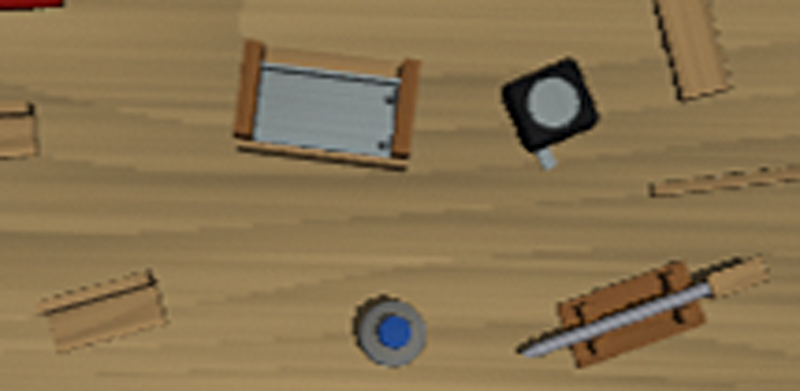

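The zoom shows the cheek-top corners and the moulding's upright on its far side, with its top edge from about (42,307) to (152,277). The rod's handle is at (738,276) and its tip at (525,350).

Run:
```python
from h import *
s=800/215
def P(u,v,z): return plane('top',220+u/s,125+v/s,z)
c=[P(*q,.096) for q in [(245,40),(235,136),(420,60),(410,158)]]
print('outer corners',np.round(c,4)); 
far=c[0]-c[2];near=c[1]-c[3];print('len',np.linalg.norm(far),np.linalg.norm(near),'yaw',[np.degrees(np.arctan2(-d[0],d[1])) for d in(far,near)],'ctr',np.mean(c,0),'wid',np.linalg.norm(c[0]-c[1]))
a,b=P(42,307,.06),P(152,277,.06);d=a-b;print('mould top',a,b,np.linalg.norm(d),np.degrees(np.arctan2(-d[0],d[1])))
t,h=P(525,350,.042),P(738,276,.042);d=t-h;print('rod',t,h,np.linalg.norm(d),np.degrees(np.arctan2(-d[0],d[1])))
```

```text
outer corners [[ 0.6437  0.1347  0.096 ]
 [ 0.5619  0.1407  0.096 ]
 [ 0.6304 -0.0135  0.096 ]
 [ 0.5471 -0.0071  0.096 ]]
len 0.14874426076847577 0.14848291366976724 yaw [np.float64(-5.121129416323834), np.float64(-5.7238698780726684)] ctr [0.59577756 0.06370813 0.096     ] wid 0.08196947011459696
mould top [0.41460281 0.30476742 0.06      ] [0.44290182 0.21101578 0.06      ] 0.09792959018373125 16.796482221182625
rod [ 0.38891926 -0.11252211  0.042     ] [ 0.45802597 -0.29595151  0.042     ] 0.19601550879724555 20.643815838053786
```

Call:
send_rows:
  deltas:
    - [[0.025,0.034,0.003],[0,0,0.077],0.09]
    - [[0.025,0.034,0.003],[0,0,0.077],0.09]
    - [[0.025,0.034,0.003],[0,0,0.077],0.09]
    - [[0.025,0.034,0.003],[0,0,0.077],0.09]
    - [[0.025,0.034,0.003],[0,0,0.077],0.09]
    - [[0.025,0.034,0.003],[0,0,0.077],0.09]
    - [[0.025,0.034,0.003],[0,0,0.077],0.09]
    - [[0.025,0.034,0.003],[0,0,0.077],0.09]
    - [[0.025,0.034,0.0],[0,0,0.077],0.09]
    - [[0.025,0.034,0.0],[0,0,0.077],0.09]

```text
clock: 1.15
position: [0.4495, -0.2511, 0.2508]
ee_rot: [2.681, 1.637, -0.0]
force: [0.3, -0.5, -0.3]
width: 0.983
```

Call:
send_rows:
  deltas:
    - [[-0.002,0.048,0],[0,0,0.077],0.06]
    - [[-0.002,0.048,0],[0,0,0.077],0.06]
    - [[-0.002,0.048,0],[0,0,0.077],0.06]
    - [[-0.002,0.048,0],[0,0,0.077],0.06]
    - [[-0.002,0.048,0],[0,0,0.077],0.06]
    - [[-0.002,0.048,0],[0,0,0.077],0.06]
    - [[-0.002,0.048,0],[0,0,0.077],0.06]
    - [[-0.002,0.048,0],[0,0,0.077],0.06]
    - [[-0.002,0.048,0],[0,0,0.077],0.06]
    - [[-0.002,0.048,0],[0,0,0.077],0.06]

```text
clock: 2.15
position: [0.4285, 0.2291, 0.2508]
ee_rot: [1.87, 2.524, 0.0]
force: [1.3, -0.9, 0.4]
width: 0.65
```

Run:
```python
from h import *
import pickle
s=arm.observe(); k=K('wrist'); snap('wrist','w1.png'); pickle.dump(k,open('w1.pkl','wb'))
print(s['joints'].round(2),s['position'],s['ee_rot'])
R=cv2.Rodrigues(s['ee_rot'])[0]; print('tool y ang',np.degrees(np.arctan2(R[1,1],R[0,1])))
print(proj('wrist',[[.429,.258,.06],[.4146,.3048,.06],[.4429,.211,.06]],k))
```

```text
[-0.    0.27 -0.74  1.82  0.2   1.12 -0.51] [0.42845015 0.22907954 0.25079369] [1.86994387e+00 2.52386453e+00 1.39421092e-04]
tool y ang 16.930139193342725
[[325.5844342  155.26294671]
 [325.80688419 106.47180545]
 [324.88568324 200.31034676]]
```

View pics/w1.png

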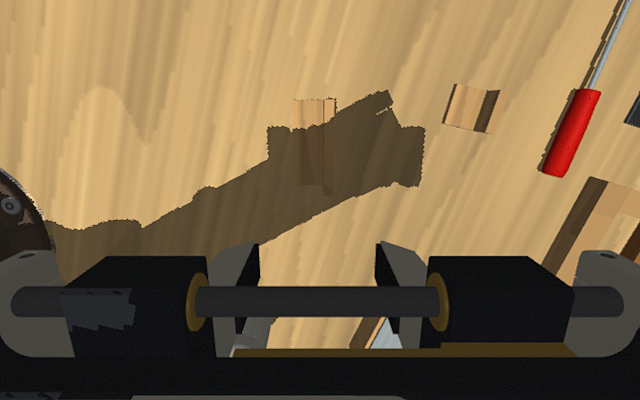

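The wrist view shows the moulding in the arm's shadow, at u 294–336 and v 98–195, with its upright on the right side. I brighten and enlarge that area to get its edges.

Run:
```python
from h import *
a=cv2.imread('pics/w1.png')[85:205,270:350].astype(float)
a=(255*np.clip(a/255,0,1)**.5)
cv2.imwrite('pics/z2.png',cv2.resize(a.astype('uint8'),(400,600),interpolation=cv2.INTER_CUBIC))
```

```text
(no output)
```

View pics/z2.png

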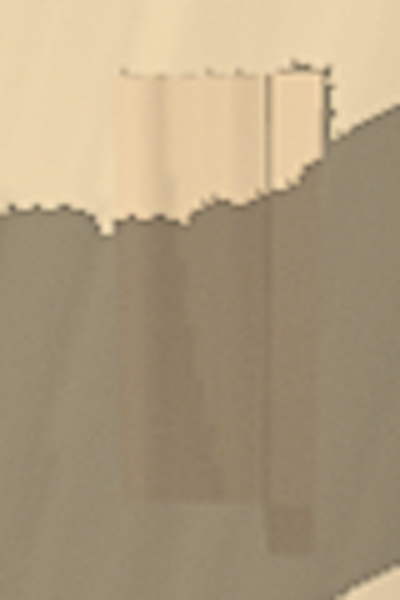

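Run:
```python
from h import *
import pickle
k=pickle.load(open('w1.pkl','rb'))
p=[plane('wrist',270+u/5,85+v/5,.06,k) for u,v in [(267,72),(267,552),(325,72),(313,552)]]
print(np.round(p,4)); c=np.mean(p,0); print('ctr',c, [np.degrees(np.arctan2(-d[0],d[1])) for d in (p[0]-p[1],p[2]-p[3])], np.linalg.norm(p[0]-p[1]),np.linalg.norm(p[0]-p[2]),np.linalg.norm(p[1]-p[3]))
s=arm.observe(); print('go',c-s['position'])
```

```text
[[0.4103 0.3106 0.06  ]
 [0.4397 0.2158 0.06  ]
 [0.4214 0.3139 0.06  ]
 [0.4492 0.2187 0.06  ]]
ctr [0.43014717 0.26475695 0.06      ] [np.float64(17.256095303798425), np.float64(16.327553255536127)] 0.09921498708794133 0.011572122433685104 0.009964225672388504
go [ 0.00352751  0.02683289 -0.19149067]
```

Call:
send_rows:
  deltas:
    - [[0.001,0.017,-0.02],[0,0,0],0.06]
    - [[0.001,0.016,-0.03],[0,0,0],0.06]
    - [[0,0,-0.04],[0,0,0],0.06]
    - [[0,0,-0.04],[0,0,0],0.06]
    - [[0,0,-0.035],[0,0,0],0.06]
    - [[0,0,-0.03],[0,0,0],0.06]
    - [[0,0,-0.02],[0,0,0],0.06]
    - [[0,0,-0.01],[0,0,0],0.06]
    - [[0,0,0],[0,0,0],0.02]
    - [[0,0,0],[0,0,0],0.02]
  force: 25

```text
clock: 3.2
position: [0.4312, 0.2608, 0.0265]
ee_rot: [1.873, 2.522, 0.001]
force: [-0.4, 1.6, 0.5]
width: 0.525
```

Call:
send_rows:
  deltas:
    - [[0,0,0],[0,0,0],0.0]
    - [[0,0,0],[0,0,0],0.0]
    - [[0,0,0],[0,0,0],0.0]
    - [[0,0,0],[0,0,0],0.0]
    - [[0,0,0],[0,0,0],0.0]
    - [[0,0,0.02],[0,0,0],0.0]
    - [[0,0,0.03],[0,0,0],0.0]
    - [[0,0,0.04],[0,0,0],0.0]
    - [[0,0,0.045],[0,0,0],0.0]
    - [[0,0,0.03],[0,0,0],0.0]

```text
clock: 4.2
position: [0.431, 0.2611, 0.1935]
ee_rot: [1.873, 2.522, 0.003]
force: [1.3, 0.4, -1.4]
width: 0.106
```

Run:
```python
from h import *
import pickle
s=arm.observe(); k=K('wrist'); im=snap('wrist','w2.png'); pickle.dump(k,open('w2.pkl','wb'))
print(s)
```

```text
{'clock': 4.2, 'joints': array([-0.0856452 ,  0.3649835 , -0.72645629,  1.86512499,  0.28325092,
        1.01441901, -0.63708384]), 'dq': array([ 0.18035363, -0.32632248, -0.14930615, -0.35825434, -0.31537085,
        0.60796272,  0.29709403]), 'joint_efforts': array([ -1.38940606, -49.18381691,  -7.49139413, -26.76717103,
         0.20740496,  -0.6220022 ,  -0.32275247]), 'position': array([0.43101339, 0.26108505, 0.19352157]), 'ee_rot': array([1.87258601, 2.52178413, 0.00328631]), 'force': array([ 1.31393867,  0.35545814, -1.40073315]), 'ft_torque': array([-0.01169453, -0.1993896 , -0.02063428]), 'width': 0.10648159579416855}
```

View pics/w2.png

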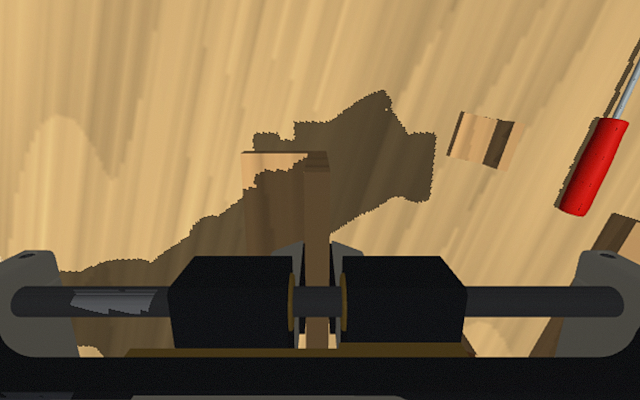

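The moulding is held: the opening is 9.8 mm, its upright end top is at about (316,171), and it hangs square. Next I move near the cradle, already turned to its yaw, for a closer look.

Call:
send_rows:
  deltas:
    - [[0.01,-0.02,0.02],[0,0,-0.038],0.0]
    - [[0.012,-0.03,0.02],[0,0,-0.038],0.0]
    - [[0.012,-0.035,0.01],[0,0,-0.038],0.0]
    - [[0.012,-0.035,0],[0,0,-0.038],0.0]
    - [[0.012,-0.035,0],[0,0,-0.038],0.0]
    - [[0.012,-0.035,0],[0,0,-0.038],0.0]
    - [[0.012,-0.035,0],[0,0,-0.038],0.0]
    - [[0.012,-0.035,0],[0,0,-0.038],0.0]
    - [[0.01,-0.02,0],[0,0,-0.038],0.0]
    - [[0.01,-0.01,0],[0,0,-0.04],0.0]

```text
clock: 5.25
position: [0.5452, -0.0316, 0.2403]
ee_rot: [-2.323, -2.114, 0.001]
force: [0.6, -0.3, -0.4]
width: 0.107
```

Call:
send_rows:
  deltas:
    - [[0,0,0],[0,0,0],0.0]
    - [[0,0,0],[0,0,0],0.0]
    - [[0,0,0],[0,0,0],0.0]
    - [[0,0,0],[0,0,0],0.0]
    - [[0,0,0],[0,0,0],0.0]
    - [[0,0,0],[0,0,0],0.0]
    - [[0,0,0],[0,0,0],0.0]
    - [[0,0,0],[0,0,0],0.0]
    - [[0,0,0],[0,0,0],0.0]
    - [[0,0,0],[0,0,0],0.0]

```text
clock: 6.25
position: [0.5448, -0.0296, 0.2407]
ee_rot: [2.318, 2.12, -0.0]
force: [0.1, -0.2, -0.7]
width: 0.109
```

Run:
```python
from h import *
import pickle
k2=pickle.load(open('w2.pkl','rb'))
p=plane('wrist',316,171,.1935+.0335,k2); tx=np.array([-np.sin(np.radians(17)),np.cos(np.radians(17))])
print('end along', (p[:2]-[.431,.2611])@tx, p)
s=arm.observe(); k=K('wrist'); im=snap('wrist','w3.png'); pickle.dump((k,s),open('w3.pkl','wb'))
print(s['position'],s['ee_rot'],s['force'],s['ft_torque'])
```

```text
end along 0.054504357134160096 [0.41483776 0.31315346 0.227     ]
[ 0.54482563 -0.02960507  0.24072843] [ 2.31823735e+00  2.12016815e+00 -2.63200607e-05] [ 0.09199564 -0.23390069 -0.69088702] [-0.01756553 -0.12254271 -0.02194051]
```

View pics/w3.png

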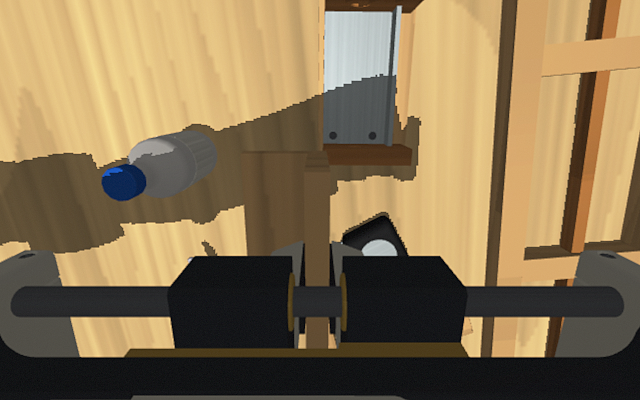

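The wrist view shows the near cheek top, with its right corners at about (411,147) and (412,165). The steel upright is the strip from (398,8) to (391,145). I take these edges numerically from profiles.

Run:
```python
from h import *
g=cv2.imread('pics/w3.png').astype(int)
for v in (20,50,100,125,138): print(v,'u384-418',g[v,384:420].sum(1)//3)
for u in (345,385,402): print(u,'v136-172',g[136:184,u].sum(1)//3, )
for v in (2,150,155,160): print('row',v,g[v,395:428].sum(1)//3)
for u in (340,380): print(u,'v0-20',g[0:20,u].sum(1)//3)
```

```text
20 u384-418 [192 191 190 185 187 193 206 151  74  65  61  75 174 201 195 195 187 174
 171 170 168 165 165 167 167 166 162 157 155 160 166 178 183 183 181 181]
50 u384-418 [194 190 190 198 207 165  90  67  68  81 176 205 199 199 187 173 175 173
 171 168 168 169 169 167 162 156 154 151 162 178 182 181 181 180 178 181]
100 u384-418 [ 85  86  78  67  67  66  73  81  86  81  70 155 184 178 174 172 171 171
 172 171 168 161 159 156 168 179 181 179 178 178 178 177 178 178 176 176]
125 u384-418 [ 78  69  66  66  70  79  84  84  83  80  76  78  75  74  76  72  61 151
 177 170 174 118  59  75  80  79  78  79  77  76  77  80  77  76  70 109]
138 u384-418 [ 71  66  67  68  78  84  82  82  76  72  76  77  76  76  77  76  77  75
  72  70  70  74  80  79  80  78  79  78  77  78  78  79  77  73  63 154]
345 v136-172 [ 84  84  85  85  83  85  86  77  40  48  49  49  48  53  52  52  54  52
  51  50  49  53  53  56  54  53  55  55  56  63  73  70  70  70  73  70
  72  71  71  70  72  71  71  69  59 112 171 166]
385 v136-172 [ 64  67  66  67  64  67  66  67  63  49  45  47  50  53  51  51  52  51
  51  5
[... 380 characters left out ...]
 52  49  50  48  49  49
  49  50  48  47  50  44  33  57 129 185 192 186 185 185 185]
row 150 [ 51  54  51  52  54  50  49  51  53  51  53  50  50  52  51  49  47  68
  80  77  77  74  62 151 182 177 178 179 180 181 180 181 182]
row 155 [ 51  53  50  50  49  52  48  50  51  51  51  50  52  48  51  47  56  73
  80  78  76  73  63 151 181 177 177 181 181 181 181 180 183]
row 160 [ 54  52  58  55  55  56  54  55  56  54  53  55  53  53  53  52  66  76
  78  78  76  76  63 152 182 179 178 180 181 181 181 181 183]
340 v0-20 [ 50  49  51  50  52  54  52  48  51  45  32 134 216 205 202 203 203 203
 202 204]
380 v0-20 [ 44  48  50  52  51  53  52  49  50  48  37 102 179 198 193 192 191 191
 192 193]
```

Run:
```python
from h import *
import pickle
k,s=pickle.load(open('w3.pkl','rb'))
P=lambda u,v,z: plane('wrist',u,v,z,k)
top=np.array([P(395.5,20,.074),P(393.6,50,.074),P(387.9,138,.074)])
bot=np.array([P(391.3,20,.054),P(389.4,50,.054),P(384.8,125,.054)])
ni=np.array([P(345,144,.096),P(402,144.7,.096)]); no=np.array([P(345,165,.096),P(402,165,.096)]); fi=np.array([P(340,10.7,.096),P(380,10.9,.096)])
for n,a in dict(top=top,bot=bot,ni=ni,no=no,fi=fi,cr=np.array([P(411.8,150,.096),P(411.2,158,.096)])).items(): print(n,a[:,:2].round(4).tolist())
d=top[0]-top[2]; print('yaw',np.degrees(np.arctan2(-d[0],d[1])),[np.degrees(np.arctan2(q[1][1]-q[0][1],q[1][0]-q[0][0])) for q in (ni,no,fi)])
R=cv2.Rodrigues(s['ee_rot'])[0]; print('toolyaw',np.degrees(np.arctan2(R[1,1],R[0,1])))
yaw=np.radians(-5.0); ex=np.array([np.cos(yaw),np.sin(yaw)]);ey=np.array([-ex[1],ex[0]])
for n,a in dict(top=top,bot=bot,ni=ni,no=no,fi=fi).items(): print(n,'along ex',(a[:,:2]@ex).round(4),'ey',(a[:,:2]@ey).round(4))
```

```text
top [[0.6258, 0.1127], [0.6236, 0.0888], [0.6163, 0.0117]]
bot [[0.6265, 0.117], [0.624, 0.0916], [0.6176, 0.0226]]
ni [[0.5734, 0.0124], [0.6244, 0.0072]]
no [[0.5722, -0.0066], [0.6241, -0.0113]]
fi [[0.5763, 0.1191], [0.6084, 0.1161]]
cr [[0.6331, 0.0016], [0.6325, -0.0056]]
yaw -5.344388507156313 [np.float64(-5.796053187193744), np.float64(-5.09696089646803), np.float64(-5.367211983207086)]
toolyaw -5.110395898133429
top along ex [0.6136 0.6135 0.613 ] ey [0.1668 0.1428 0.0654]
bot along ex [0.6139 0.6137 0.6133] ey [0.1711 0.1456 0.0764]
ni along ex [0.5701 0.6214] ey [0.0623 0.0616]
no along ex [0.5706 0.6227] ey [0.0432 0.0432]
fi along ex [0.5637 0.596 ] ey [0.1689 0.1687]
```

Edges agree: cradle yaw is about -5.3°, and the nest corner lies about 0.613 along the cradle's x direction. Next I go above it with about 4 mm of clearance to the steel.

Call:
send_rows:
  deltas:
    - [[0.01,0.012,0],[0,0,-0.004],0.0]
    - [[0.012,0.017,0],[0,0,0],0.0]
    - [[0.015,0.02,-0.01],[0,0,0],0.0]
    - [[0.015,0.02,-0.02],[0,0,0],0.0]
    - [[0.01,0.0145,-0.02],[0,0,0],0.0]
    - [[0.005,0.006,-0.02],[0,0,0],0.0]
    - [[0,0,-0.015],[0,0,0],0.0]
    - [[0,0,-0.01],[0,0,0],0.0]
    - [[0,0,-0.01],[0,0,0],0.0]
    - [[0,0,0],[0,0,0],0.0]

```text
clock: 7.3
position: [0.6111, 0.059, 0.1348]
ee_rot: [-2.323, -2.114, 0.002]
force: [-0.2, -0.7, 0.1]
width: 0.108
```

Call:
send_rows:
  deltas:
    - [[0,0,-0.005],[0,0,0],0.0]
    - [[0,0,-0.007],[0,0,0],0.0]
    - [[0,0,-0.007],[0,0,0],0.0]
    - [[0,0,-0.007],[0,0,0],0.0]
    - [[0,0,-0.007],[0,0,0],0.0]
    - [[0,0,-0.007],[0,0,0],0.0]
    - [[0,0,-0.005],[0,0,0],0.0]
    - [[0,0,-0.004],[0,0,0],0.0]
    - [[0,0,0],[0,0,0],0.0]
    - [[0,0,0],[0,0,0],0.0]

```text
clock: 8.3
position: [0.6119, 0.06, 0.0868]
ee_rot: [2.322, 2.116, 0.0]
force: [0.0, 0.6, -0.7]
width: 0.11
```

Call:
send_rows:
  deltas:
    - [[0,0,-0.002],[0,0,0],0.0]
    - [[0,0,-0.002],[0,0,0],0.0]
    - [[0,0,-0.001],[0,0,0],0.0]
    - [[0,0,-0.001],[0,0,0],0.0]
    - [[0,0,-0.001],[0,0,0],0.0]
    - [[0,0,0],[0,0,0],0.0]
    - [[0,0,0],[0,0,0],0.0]
    - [[0,0,0],[0,0,0],0.0]
    - [[0,0,0],[0,0,0],0.0]
    - [[0,0,0],[0,0,0],0.0]

```text
clock: 9.3
position: [0.6119, 0.0599, 0.08]
ee_rot: [2.322, 2.115, 0.0]
force: [-2.0, -0.2, 5.9]
width: 0.108
```

Floor contact is at z=0.080 as predicted (5.9 N). Next I slide it towards the steel upright.

Call:
send_rows:
  deltas:
    - [[0.001,0,0],[0,0,0],0.0]
    - [[0.001,0,0],[0,0,0],0.0]
    - [[0.001,0,0],[0,0,0],0.0]
    - [[0.001,0,0],[0,0,0],0.0]
    - [[0.001,-0.0005,0],[0,0,0],0.0]
    - [[0,0,0],[0,0,0],0.0]
    - [[0,0,0],[0,0,0],0.0]
    - [[0,0,0],[0,0,0],0.0]
    - [[0,0,0],[0,0,0],0.0]
    - [[0,0,0],[0,0,0],0.0]

```text
clock: 10.3
position: [0.6164, 0.06, 0.08]
ee_rot: [-2.322, -2.116, 0.0]
force: [-4.0, 0.6, 6.5]
width: 0.106
```

Call:
send_rows:
  deltas:
    - [[0.001,0,0],[0,0,0],0.0]
    - [[0.001,0,0],[0,0,0],0.0]
    - [[0.001,0,0],[0,0,0],0.0]
    - [[0,0,0],[0,0,0],0.0]
    - [[0,0,0],[0,0,0],0.0]
    - [[0,0,0],[0,0,0],0.0]
    - [[0,0,0],[0,0,0],0.0]
    - [[0,0,0],[0,0,0],0.0]
    - [[0,0,0],[0,0,0],0.0]
    - [[0,0,0],[0,0,0],0.0]

```text
clock: 11.3
position: [0.6167, 0.06, 0.08]
ee_rot: [-2.32, -2.114, 0.007]
force: [-14.8, 0.3, 16.0]
width: 0.108
```

Run:
```python
from h import *
s=arm.observe(); print(s['position'],s['force'],s['ft_torque'])
```

```text
[0.61667992 0.05996063 0.07997791] [-14.75279883   0.30327002  16.00180711] [ 0.00967424  3.17065039 -0.19918263]
```

Contact with the steel upright is found at x≈0.6165, which matches the measurement. Next I relax, release, lift and travel to the rod.

Call:
send_rows:
  deltas:
    - [[-0.002,0,0.0005],[0,0,0],0.0]
    - [[-0.0005,0,0],[0,0,0],0.0]
    - [[0,0,0],[0,0,0],0.01]
    - [[0,0,0],[0,0,0],0.03]
    - [[0,0,0],[0,0,0],0.035]
    - [[0,0,0],[0,0,0],0.035]
    - [[0,0,0],[0,0,0],0.035]
    - [[0,0,0.01],[0,0,0],0.035]
    - [[0,0,0.03],[0,0,0],0.035]
    - [[0,0,0.045],[0,0,0],0.035]

```text
clock: 12.3
position: [0.6159, 0.059, 0.1646]
ee_rot: [-2.32, -2.114, 0.005]
force: [0.9, -1.0, 0.4]
width: 0.382
```

Call:
send_rows:
  deltas:
    - [[-0.015,-0.035,0.03],[0,0,0.045],0.06]
    - [[-0.016,-0.036,0],[0,0,0.045],0.06]
    - [[-0.016,-0.036,0],[0,0,0.045],0.06]
    - [[-0.016,-0.036,0],[0,0,0.045],0.06]
    - [[-0.016,-0.036,0],[0,0,0.045],0.06]
    - [[-0.016,-0.036,0],[0,0,0.045],0.06]
    - [[-0.016,-0.036,0],[0,0,0.045],0.06]
    - [[-0.016,-0.036,0],[0,0,0.045],0.06]
    - [[-0.016,-0.036,0],[0,0,0.045],0.06]
    - [[-0.015,-0.033,0],[0,0,0.045],0.06]

```text
clock: 13.3
position: [0.4585, -0.2984, 0.1962]
ee_rot: [1.79, 2.581, -0.0]
force: [0.1, -0.3, 0.5]
width: 0.656
```

Call:
send_rows:
  deltas:
    - [[0,0,0],[0,0,0],0.06]
    - [[0,0,0],[0,0,0],0.06]
    - [[0,0,0],[0,0,0],0.06]
    - [[0,0,0],[0,0,0],0.06]
    - [[0,0,0],[0,0,0],0.06]
    - [[0,0,0],[0,0,0],0.06]
    - [[0,0,0],[0,0,0],0.06]
    - [[0,0,0],[0,0,0],0.06]
    - [[0,0,0],[0,0,0],0.06]
    - [[0,0,0],[0,0,0],0.06]

```text
clock: 14.3
position: [0.4593, -0.2965, 0.1952]
ee_rot: [-1.792, -2.58, -0.0]
force: [-0.7, -0.9, -0.4]
width: 0.654
```

Run:
```python
from h import *
import pickle
s=arm.observe(); k=K('wrist'); im=snap('wrist','w4.png'); pickle.dump((k,s),open('w4.pkl','wb'))
print(s['position'],s['ee_rot'],s['force']); t=snap('top','top1.png')
a=cv2.resize(im[:250,150:560],(800,488))
b=cv2.resize(t[125:185,270:345],None,fx=4,fy=4,interpolation=cv2.INTER_CUBIC)
a[:240,500:800]=b
cv2.imwrite('pics/z4.png',a[:,:,::-1])
```

```text
[ 0.45932661 -0.29653974  0.19522375] [-1.79187436e+00 -2.58046317e+00 -6.27651257e-05] [-0.73859737 -0.87778691 -0.38491861]
```

View pics/z4.png

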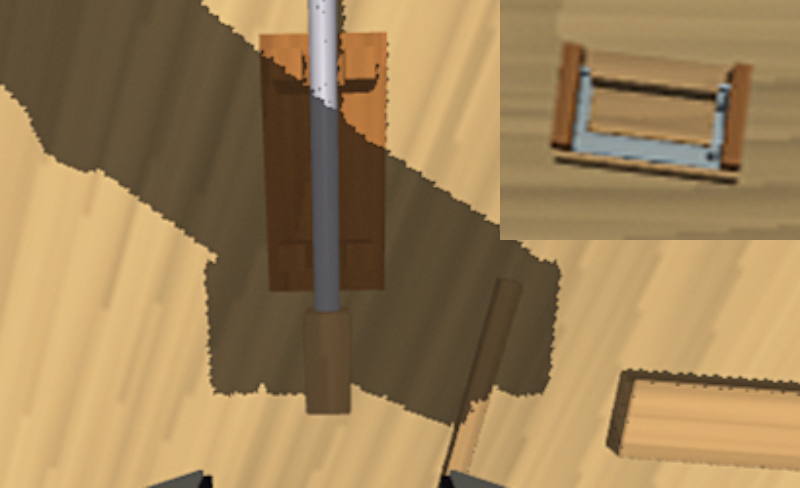

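The inset shows the moulding nested parallel against the steel. In the wrist view the handle spans (305,309) to (351,413) in zoom pixels, and the shank's centre line runs from (325,0) to (327,308).

Run:
```python
from h import *
import pickle
k,s=pickle.load(open('w4.pkl','rb')); f=410/800
P=lambda u,v,z: plane('wrist',150+u*f,v*f,z,k)[:2]
c=[P(305,309,.053),P(350,309,.053),P(307,413,.053),P(351,413,.053)]; print(np.round(c,4),np.mean(c,0))
a=(c[0]+c[1])/2;b=(c[2]+c[3])/2;d=a-b;print('len',np.linalg.norm(d),np.degrees(np.arctan2(-d[0],d[1])))
p,q=P(325,2,.042),P(327.2,306,.042);d=p-q;print('shank',p,q,np.degrees(np.arctan2(-d[0],d[1])))
R=cv2.Rodrigues(s['ee_rot'])[0]; print('toolyaw',np.degrees(np.arctan2(R[1,1],R[0,1])))
```

```text
[[ 0.4392 -0.27  ]
 [ 0.4587 -0.2627]
 [ 0.4573 -0.3172]
 [ 0.4773 -0.3098]] [ 0.45809656 -0.28993404]
len 0.05056627792235482 21.32307318723829
shank [ 0.40302421 -0.14661859] [ 0.44888591 -0.26668397] 20.905495563927097
toolyaw 20.447751394010197
```

Call:
send_rows:
  deltas:
    - [[-0.001,0.003,-0.02],[0,0,0.009],0.06]
    - [[0,0.003,-0.03],[0,0,0],0.06]
    - [[0,0,-0.035],[0,0,0],0.06]
    - [[0,0,-0.035],[0,0,0],0.06]
    - [[0,0,-0.025],[0,0,0],0.06]
    - [[0,0,-0.015],[0,0,0],0.06]
    - [[0,0,-0.008],[0,0,0],0.06]
    - [[0,0,-0.005],[0,0,0],0.06]
    - [[0,0,0],[0,0,0],0.02]
    - [[0,0,0],[0,0,0],0.01]
  force: 50

```text
clock: 15.4
position: [0.4589, -0.2908, 0.023]
ee_rot: [1.78, 2.587, 0.0]
force: [0.5, -0.7, -0.1]
width: 0.53
```

Call:
send_rows:
  deltas:
    - [[0,0,0],[0,0,0],0.0]
    - [[0,0,0],[0,0,0],0.0]
    - [[0,0,0],[0,0,0],0.0]
    - [[0,0,0],[0,0,0],0.0]
    - [[0,0,0.01],[0,0,0],0.0]
    - [[0,0,0.02],[0,0,0],0.0]
    - [[0,0,0.03],[0,0,0],0.0]
    - [[0,0,0.04],[0,0,0],0.0]
    - [[0,0,0.03],[0,0,0],0.0]
    - [[0,0,0.02],[0,0,0],0.0]

```text
clock: 16.4
position: [0.4591, -0.2906, 0.1754]
ee_rot: [1.778, 2.587, 0.0]
force: [0.1, -0.8, -1.4]
width: 0.236
```

Holding the handle at 21.7 mm opening. Next I go to the pre-insert pose, with the tip about 25 mm short of the right cheek.

Call:
send_rows:
  deltas:
    - [[0.01,0.006,0.005],[0,0,-0.046],0.0]
    - [[0.01,0.006,0],[0,0,-0.046],0.0]
    - [[0.01,0.006,0],[0,0,-0.046],0.0]
    - [[0.01,0.006,0],[0,0,-0.046],0.0]
    - [[0.01,0.006,0],[0,0,-0.046],0.0]
    - [[0.01,0.006,0],[0,0,-0.046],0.0]
    - [[0.01,0.007,0],[0,0,-0.046],0.0]
    - [[0.01,0.007,-0.01],[0,0,-0.046],0.0]
    - [[0.012,0.007,-0.02],[0,0,-0.046],0.0]
    - [[0.0115,0.0065,-0.02],[0,0,-0.045],0.0]

```text
clock: 17.4
position: [0.5625, -0.2266, 0.1276]
ee_rot: [2.323, 2.113, 0.001]
force: [-0.3, 0.1, -1.4]
width: 0.234
```

Call:
send_rows:
  deltas:
    - [[0,0,-0.02],[0,0,0],0.0]
    - [[0,0,-0.02],[0,0,0],0.0]
    - [[0,0,-0.015],[0,0,0],0.0]
    - [[0,0,-0.01],[0,0,0],0.0]
    - [[0,0,-0.005],[0,0,0],0.0]
    - [[0,0,0],[0,0,0],0.0]
    - [[0,0,0],[0,0,0],0.0]
    - [[0,0,0],[0,0,0],0.0]
    - [[0,0,0],[0,0,0],0.0]
    - [[0,0,0],[0,0,0],0.0]

```text
clock: 18.4
position: [0.562, -0.2271, 0.0577]
ee_rot: [2.322, 2.115, 0.0]
force: [-0.1, 0.1, -0.4]
width: 0.235
```

Run:
```python
from h import *
import pickle
s=arm.observe(); k=K('wrist'); im=snap('wrist','w5.png'); pickle.dump((k,s),open('w5.pkl','wb'))
sc=snap('scene','scene5.png')
R=cv2.Rodrigues(s['ee_rot'])[0]; print(s['position'],'toolyaw',np.degrees(np.arctan2(R[1,1],R[0,1])),R[:,2],s['force'])
y=np.radians(-5.35);ey=np.array([-np.sin(y),np.cos(y),0]);ex=np.array([np.cos(y),np.sin(y),0])
h=s['position']+[0,0,.019]; tip=h+.195*ey
hole=ex*.5812+ey*.0458+[0,0,.078]; 
print('pred tip',tip,'hole',hole,'offset ex',(hole-tip)@ex)
print('wrist',proj('wrist',[h,tip,hole,h+ey*.025],k).round(1).tolist()); print('scene',proj('scene',[h,tip,hole,h+ey*.025]).round(1).tolist())
u,v=proj('scene',[hole])[0].astype(int); u0=u-75;v0=v-50
b=cv2.resize(sc[v0:v0+100,u0:u0+133],(532,400),interpolation=cv2.INTER_CUBIC); print('scene crop',u0,v0)
a=cv2.resize(im[0:240,260:400],(233,400)) ; a=cv2.resize(im[0:240,240:400],(267,400),interpolation=cv2.INTER_CUBIC)
cv2.imwrite('pics/z5.png',np.hstack([b,a])[:,:,::-1])
```

```text
[ 0.56204157 -0.22711311  0.05765085] toolyaw -5.335196060404569 [ 6.31749653e-04 -2.62032499e-04 -9.99999766e-01] [-0.09666204  0.13763837 -0.39730322]
pred tip [ 0.58022327 -0.03296258  0.07665085] hole [ 0.58293849 -0.00859031  0.078     ] offset ex 0.0004309394693849039
wrist [[317.9, 280.0], [318.6, -301.7], [320.4, -432.1], [317.9, 229.9]]
scene [[239.4, 257.2], [310.5, 237.5], [319.2, 235.0], [248.8, 254.6]]
scene crop 244 184
```

View pics/z5.png

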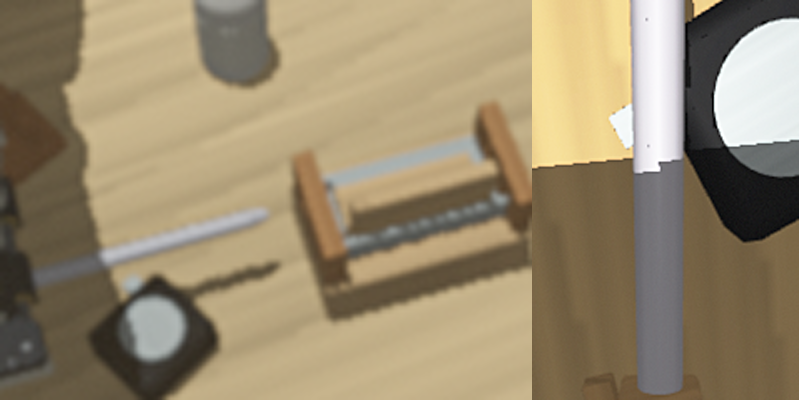

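The scene crop shows the tip at about (311,237), against a predicted (310.5,237.5), so there is little droop. In the wrist view the shank leans about 2 px left at the top. I check that numerically.

Run:
```python
from h import *
import pickle
k,s=pickle.load(open('w5.pkl','rb')); im=cv2.imread('pics/w5.png').astype(int)
for v in (0,10,50,120,200): print(v, im[v,296:342].sum(1)//3)
y=np.radians(-5.35);ey=np.array([-np.sin(y),np.cos(y),0]);ex=np.array([np.cos(y),np.sin(y),0]);h=s['position']+[0,0,.019]
for l in (30,60,90,120):
  p=h+l/1000*ey; print(l,proj('wrist',[p-.006*ex,p,p+.006*ex],k).round(1).tolist())
```

```text
0 [207 210 183 160 181 198 212 222 227 233 236 237 239 241 244 245 246 247
 250 249 247 244 242 240 237 234 232 229 225 219 209 197 183 170 150 111
  83  85  84  74 174 202 196 197 196 197]
10 [207 210 186 161 178 194 208 220 227 232 236 240 227 235 245 245 246 248
 250 249 247 245 243 239 238 235 232 229 225 220 212 196 185 168 148 111
  83  90  90  82  71  88  59  12  25  29]
50 [197 201 205 181 163 185 200 216 224 230 233 236 239 240 243 245 247 249
 250 251 249 246 244 241 239 236 233 229 226 220 212 195 184 171 132  67
  18  23  23  48  61  58  58  55  60  56]
120 [ 91  91  91  89  91 102 106 105 107 112 113 114 116 116 116 116 117 117
 118 121 122 121 119 117 117 117 115 114 115 112 111 108 107 106 101  96
  92  93  93  95  91  91  91  92  92  90]
200 [ 98  98  96  96  96  95  99 104 108 107 110 113 116 116 115 117 116 116
 116 117 117 118 116 116 116 116 114 114 115 114 110 107 108 107  98  90
  93  95  95  96  95  95  94  94  94  95]
30 [[304.4, 219.3], [317.9, 219.3], [331.5, 219.3]]
60 [[303.6, 151.1], [318.0, 151.1], [332.5, 151.1]]
90 [[302.7, 73.8], [318.1, 73.8], [333.5, 73.9]]
120 [[301.8, -14.4], [318.3, -14.4], [334.7, -14.4]]
```

Call:
send_rows:
  deltas:
    - [[0.001,0,0.0013],[0,0,-0.005],0.0]
    - [[0.0005,0.005,0],[0,0,0],0.0]
    - [[0.0005,0.005,0],[0,0,0],0.0]
    - [[0.0005,0.005,0],[0,0,0],0.0]
    - [[0.0005,0.005,0],[0,0,0],0.0]
    - [[0.0005,0.005,0],[0,0,0],0.0]
    - [[0.0005,0.005,0],[0,0,0],0.0]
    - [[0.0003,0.005,0],[0,0,0],0.0]
    - [[0,0,0],[0,0,0],0.0]
    - [[0,0,0],[0,0,0],0.0]

```text
clock: 19.5
position: [0.5661, -0.192, 0.0585]
ee_rot: [2.327, 2.11, -0.0]
force: [0.8, -0.7, -0.9]
width: 0.232
```

Call:
send_rows:
  deltas:
    - [[0.0005,0.005,0.0005],[0,0,0],0.0]
    - [[0.0005,0.005,0],[0,0,0],0.0]
    - [[0.0005,0.005,0],[0,0,0],0.0]
    - [[0.0005,0.005,0],[0,0,0],0.0]
    - [[0.0005,0.005,0],[0,0,0],0.0]
    - [[0.0005,0.005,0],[0,0,0],0.0]
    - [[0.0003,0.005,0],[0,0,0],0.0]
    - [[0,0,0],[0,0,0],0.0]
    - [[0,0,0],[0,0,0],0.0]
    - [[0,0,0],[0,0,0],0.0]

```text
clock: 20.5
position: [0.5694, -0.1574, 0.059]
ee_rot: [2.328, 2.109, -0.0]
force: [-0.0, -0.1, -1.0]
width: 0.235
```

Run:
```python
from h import *
s=arm.observe(); print(s['position'],s['force'],s['ft_torque'])
```

```text
[ 0.56936748 -0.15743108  0.05901289] [-0.03478746 -0.13605428 -0.9788718 ] [-0.06303772 -0.11061905  0.01923447]
```

Call:
send_rows:
  deltas:
    - [[0.0006,0.007,0],[0,0,0],0.0]
    - [[0.0007,0.007,0],[0,0,0],0.0]
    - [[0.0006,0.007,0],[0,0,0],0.0]
    - [[0.0007,0.007,0],[0,0,0],0.0]
    - [[0.0006,0.007,0],[0,0,0],0.0]
    - [[0.0007,0.007,0],[0,0,0],0.0]
    - [[0.0006,0.007,0],[0,0,0],0.0]
    - [[0.0007,0.007,0],[0,0,0],0.0]
    - [[0.0007,0.007,0],[0,0,0],0.0]
    - [[0,0,0],[0,0,0],0.0]

```text
clock: 21.5
position: [0.5755, -0.0924, 0.0591]
ee_rot: [-2.326, -2.112, -0.001]
force: [0.1, 0.5, -0.2]
width: 0.235
```

Run:
```python
from h import *
s=arm.observe(); print(s['position'],s['force'],s['ft_torque'])
k=K('wrist'); im=snap('wrist','w6.png').astype(int); sc=snap('scene','scene6.png'); y=np.radians(-5.35);ey=np.array([-np.sin(y),np.cos(y),0])
hole=np.array([.58294,-.00859,.078]); print(proj('wrist',[hole,hole+.135*ey],k),proj('scene',[hole,hole+.135*ey]))
b=cv2.resize(sc[190:270,290:400],(550,400),interpolation=cv2.INTER_CUBIC); a=cv2.resize(im[:240,240:400].astype('uint8'),(267,400))[:,:250]
cv2.imwrite('pics/z6.png',np.hstack([b,a])[:,:,::-1])
```

```text
[ 0.57553162 -0.09244641  0.05913524] [ 0.11465736  0.45718199 -0.15241058] [-0.05062806 -0.06129592 -0.03253224]
[[ 316.25786513   89.63133141]
 [ 314.56281437 -421.04184902]] [[319.21116469 234.9782075 ]
 [365.63721808 222.10923581]]
```

View pics/z6.png

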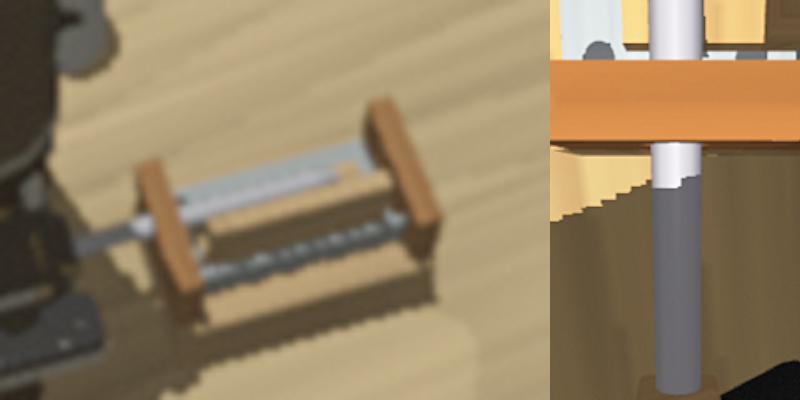

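The rod passes cleanly through the near cheek, and the tip is at scene pixel (358,224.6), right on the predicted line. Continuing slowly into the far hole.

Call:
send_rows:
  deltas:
    - [[0.0004,0.004,0],[0,0,0],0.0]
    - [[0.0004,0.004,0],[0,0,0],0.0]
    - [[0.0004,0.004,0],[0,0,0],0.0]
    - [[0.0004,0.004,0],[0,0,0],0.0]
    - [[0.0004,0.004,0],[0,0,0],0.0]
    - [[0.0004,0.004,0],[0,0,0],0.0]
    - [[0.0004,0.004,0],[0,0,0],0.0]
    - [[0.0003,0.004,0],[0,0,0],0.0]
    - [[0.0003,0.004,0],[0,0,0],0.0]
    - [[0,0,0],[0,0,0],0.0]

```text
clock: 22.6
position: [0.5788, -0.0571, 0.0591]
ee_rot: [-2.327, -2.111, -0.001]
force: [-0.3, 0.6, -1.2]
width: 0.235
```

Call:
send_rows:
  deltas:
    - [[0.0003,0.003,0],[0,0,0],0.0]
    - [[0.0003,0.003,0],[0,0,0],0.0]
    - [[0.0003,0.003,0],[0,0,0],0.0]
    - [[0.0003,0.003,0],[0,0,0],0.0]
    - [[0.0003,0.003,0],[0,0,0],0.0]
    - [[0.0002,0.002,0],[0,0,0],0.0]
    - [[0.0002,0.002,0],[0,0,0],0.0]
    - [[0,0.001,0],[0,0,0],0.0]
    - [[0,0,0],[0,0,0],0.0]
    - [[0,0,0],[0,0,0],0.0]

```text
clock: 23.6
position: [0.5806, -0.0382, 0.059]
ee_rot: [2.328, 2.11, -0.0]
force: [-0.6, -0.4, -0.5]
width: 0.238
```

Call:
send_rows:
  deltas:
    - [[0,0.001,0],[0,0,0],0.0]
    - [[0,0.001,0],[0,0,0],0.0]
    - [[0,0.001,0],[0,0,0],0.0]
    - [[0,0,0],[0,0,0],0.0]
    - [[0,0,0],[0,0,0],0.0]
    - [[0,0,0],[0,0,0],0.0]
    - [[0,0,0],[0,0,0],0.0]
    - [[0,0,0],[0,0,0],0.0]
    - [[0,0,0],[0,0,0],0.0]
    - [[0,0,0],[0,0,0],0.0]

```text
clock: 24.6
position: [0.5806, -0.0351, 0.0591]
ee_rot: [2.328, 2.11, -0.0]
force: [-0.0, -0.2, -1.3]
width: 0.238
```

Call:
send_rows:
  deltas:
    - [[0,0.001,0],[0,0,0],0.0]
    - [[0,0.001,0],[0,0,0],0.0]
    - [[0,0.001,0],[0,0,0],0.0]
    - [[0,0.001,0],[0,0,0],0.0]
    - [[0,0,0],[0,0,0],0.0]
    - [[0,0,0],[0,0,0],0.0]
    - [[0,0,0],[0,0,0],0.0]
    - [[0,0,0],[0,0,0],0.0]
    - [[0,0,0],[0,0,0],0.0]
    - [[0,0,0],[0,0,0],0.0]

```text
clock: 25.6
position: [0.5806, -0.0319, 0.059]
ee_rot: [2.328, 2.109, -0.001]
force: [0.3, -5.4, 0.3]
width: 0.236
```

Handle contact at the cheek (5.4 N) at the predicted place. Press a little, ease down, release, lift.

Call:
send_rows:
  deltas:
    - [[0,0.001,0],[0,0,0],0.0]
    - [[0,0,-0.001],[0,0,0],0.0]
    - [[0,0,0],[0,0,0],0.0]
    - [[0,0,0],[0,0,0],0.025]
    - [[0,0,0],[0,0,0],0.035]
    - [[0,0,0],[0,0,0],0.045]
    - [[0,0,0],[0,0,0],0.045]
    - [[0,0,0],[0,0,0],0.045]
    - [[0,0,0],[0,0,0],0.045]
    - [[0,0,0],[0,0,0],0.045]

```text
clock: 26.6
position: [0.5806, -0.03, 0.058]
ee_rot: [-2.328, -2.11, 0.0]
force: [0.5, 0.1, 0.4]
width: 0.49
```

Call:
send_rows:
  deltas:
    - [[0,-0.001,0.005],[0,0,0],0.045]
    - [[0,0,0.01],[0,0,0],0.045]
    - [[0,0,0.02],[0,0,0],0.045]
    - [[0,0,0.03],[0,0,0],0.045]
    - [[0,0,0.04],[0,0,0],0.045]
    - [[0,-0.02,0.04],[0,0,0],0.045]
    - [[-0.01,-0.04,0.02],[0,0,0],0.045]
    - [[-0.02,-0.04,0],[0,0,0],0.045]
    - [[-0.02,-0.03,0],[0,0,0],0.045]
    - [[-0.01,-0.01,0],[0,0,0],0.045]

```text
clock: 27.6
position: [0.5186, -0.1753, 0.2239]
ee_rot: [2.332, 2.103, -0.002]
force: [-0.3, 0.5, 0.4]
width: 0.49
```

Run:
```python
from h import *
s=arm.observe(); print(s['position'],s['force'])
sc=snap('scene','scene7.png'); t=snap('top','top7.png')
b=cv2.resize(sc[180:270,280:400],(533,400),interpolation=cv2.INTER_CUBIC); a=cv2.resize(t[125:185,265:355],(600,400),interpolation=cv2.INTER_CUBIC)[:,:]
a=cv2.resize(t[125:225,265:332],(267,400),interpolation=cv2.INTER_CUBIC)
a=cv2.resize(t[125:185,275:345],(266,228),interpolation=cv2.INTER_CUBIC); a=cv2.copyMakeBorder(a,0,172,0,0,cv2.BORDER_CONSTANT)
cv2.imwrite('pics/z7.png',np.hstack([b,a])[:,:,::-1])
```

```text
[ 0.51864805 -0.17531253  0.22393651] [-0.29803177  0.47044619  0.41712532]
```

View pics/z7.png

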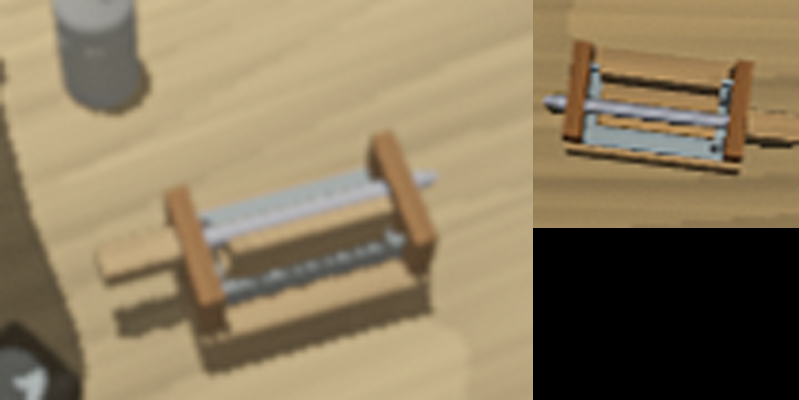

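The rod runs through both cheeks with its tip protruding and its handle against the right cheek. The moulding sits in the angle and the robot is clear of everything. Handing in.

```bash
python3 -c "
from cell import job; print(job.sign_off())"
```

```text
the job is handed in; nothing more can be done
None
```

The cradle is loaded and the job is handed in, at about 28 s of the 69 s allowed.

- **Moulding:** It is nested in the steel angle. The floor contact came at the predicted height. The contact with the steel upright came within about 0.5 mm of the measured position, with at most 16 N on any axis. The top view taken after release showed it parallel and against the steel.
- **Rod:** It went through both holes from the cheek on the robot's right with no noticeable side force. The handle met that cheek about 1 mm from the predicted place, with 5.4 N of contact. I pressed 1 mm further, then released it.
- **Last check:** The final scene and top views show the tip sticking out of the far cheek and the handle at the right cheek. The gripper is clear and the force reading is near zero.
- **Disagreements:** The first top-view measurement was 3 mm off in cradle x and up to 7 mm off along the moulding, compared with the wrist camera. I used the wrist values and confirmed the cradle position by contact. The wrist camera also showed the rod about 0.3° off in the grip, which I corrected before inserting it.
- **Not checked:** I did not measure the bystanders again at the end. No unexpected contact forces appeared in the readings.

I viewed 11 pictures, one over the budget of 10.

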